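# Hold a sample carrier on the stop of an optical reader

## Robot

A 6-joint arm with a two-finger parallel gripper is mounted at the origin on the work surface. World frame = base frame: x ahead of the robot, y to its left, z up, the work surface at z = 0. Lengths are in mm, angles in rad, forces in N, time in s.
With the tool pointing down it reaches from about 275 to 825 mm from the base axis. Payload 5.2 kg.
Tool frame: the origin (TCP) lies between the finger pads; the fingertips stand nose_length ahead of it and the grasp point (between the pads) lies 3 mm ahead of it (nose_length is the distance from the TCP to the fingertips, in mm); x points along the fingers, y is the direction in which the jaws open and shut, and the axes are right-handed (so a half turn about x gives the same grasp; the last joint's range is limited). The gripper opens to 93 mm and grips with 3 to 60 N. Pads are 15 mm wide; open, the fingers measure 128 mm over their backs; the gripper's body (75 mm by 188 mm) begins 65 mm behind the grasp point.
Start: joints at [-1.516, 0.259, 1.535, -0, 1.348, -0.203], TCP at [140.246, -531.824, 240.653] pointing down, gripper open.
Joint ranges: [-3.14, 3.14], [-0.91, 2.08], [0.19, 2.58], [-1.22, 4.36], [0.22, 2.71], [-3.12, 3.12]. Speed limits (rad/s): [2.57, 2.57, 3.14, 3.14, 3.14, 3.14].

## Interface

Orientations are given as a unit quaternion [x, y, z, w].
In Python, from workcell import * gives the robot as it stands.
- The arm moves only by the shell command python3 -m jog 'ROWS' [OPENING]. ROWS is JSON, a list that holds one entry, the list of rows, each a list of 6 numbers: the shift along the tool's x, y, z in cm, then the turn, a rotation vector about the tool's x, y, z in degrees. A call has 1 to 10 rows; each row is the pose to reach, as a shift and turn from the pose commanded when the call began, along the tool's axes at that moment; what a row does not reach only later rows make up. A row lasts 1/8 s, in which the tool goes at most 62.5 mm and 10.7 degrees, less where a joint would pass 70% of its speed; a pose out of reach is approached as far as the arm can. A call with a gripper value outside its range is refused whole. OPENING is the finger opening in cm, from 0 to 9.3, set as the call begins (- or left out, the last holds). The fingers move at their own pace and stop on an object; the grip force is fixed at half the most. Time passes only in rows, so rows that repeat a pose let the fingers close. It gives the time, the measured TCP pose, the force and the opening at its end, in the units of the state.
- state(): the state, without advancing time (a new reading comes with each control period).
- capture(name): name is "scene" or "top" or "wrist"; returns the picture (480x640x3 uint8, red, green, blue); there is no depth.
- camera_info(name): a dict with "fx", "fy", "cx", "cy" (pixels), "T" (4x4, takes a point from camera to world coordinates). Camera axes: x right, y down, z forward; pixel columns grow to the right and rows downward; lengths in mm; the calibration is good to about 2 mm. A picture is of the moment at which its call begins: read the wrist's pose just before it. camera_info takes no time and is no camera call; for the wrist camera it gives the pose at the moment of the call.
- hand_in(): hands the job in, once; it reports no verdict.
The state is a dict: "time": time; "joint_pos": joint angles; "qd": joint speeds; "joint_efforts": joint torques, N m; "ee_pos": TCP position; "orientation": TCP orientation; "wrist_force": force on the tool from outside, world axes, zero at the start; "wrist_torque": the same for the moment, N m; "grip_width": finger opening in mm.
Only numpy, scipy, OpenCV 4.12 (cv2) and the standard library are available. Lean on these libraries where they do the work, as an engineer would, in place of code of your own. Each camera call takes 0.05 s, during which the arm holds its last target.

## Task

Get the bench reader ready for a reading: first lower its open lid until it is fully shut, without slamming it. Then push the sample carrier along its guide, against the sprung plunger, until it bears firmly on the two hard stops without ramming them, and keep it pressed there: the program finishes while the gripper is still holding the carrier on its stops, with the lid still shut. Leave the other things on the bench where they are.

Things in the scene. Friction and masses are not known exactly. Their poses are not given: they have to be found in the camera images.
- reader: Fixed reader. Dark steel base plate 280 x 140 x 8 mm (length along x, centred on the origin) with a grey box-shaped detector housing on it: x = 15 to 135 mm, 130 mm wide, rim 63 mm above the bench. Origin: on the bench under the stop plane (stop faces at x = 0). x is the direction the carrier is pushed in (roughly away from the robot), z up.
- guide (a point): Middle of the straight carrier guide in front of the housing, on the base plate 8 mm above the bench, at x = -42.5 mm of the reader; axes as the reader's. Two low steel rails along x, inner faces 49 mm apart, 6 mm high, 8 mm wide, from x = -85 to 0 mm; open above and at the -x end.
- stop: Two hard stops, steel blocks on the front of the housing, one each side of the plunger (y = +-17.5 mm, 9 mm wide, 8 to 52 mm above the bench). Their front faces lie at x = 0 of the reader; origin and axes are the reader's. More than 60 N on them counts as ramming.
- plunger (a joint): Travel (m) of the sprung plunger: brass pin, 16 mm diameter, pointing to -x from the housing, axis 32 mm above the bench at the reader's y = 0. 0 = out, tip 18 mm in front of the stops; pushed in along +x. 0.018 with the carrier on the stops. Spring 3 N to start, 300 N/m: about 8.4 N at the stops; it pushes the carrier back if let go.
- carrier: Sample carrier, loose in the guide: aluminium block 40 (x) x 46 (y) x 45 mm high with a small glass window in its top, about 0.2 kg. Origin at the centre of its underside, 8 mm above the bench; x along the guide to the plunger. It starts 4 to 27 mm short of the plunger tip. On the stops its origin is at x = -20 mm of the reader. Push its flat rear (-x) face or grip its sides.
- carrier_rear (a point): Centre line of the carrier's rear (-x) face, 25 mm above its underside (33 mm above the bench). Axes as the carrier's.
- lid (a joint): Opening angle of the lid (rad): 0 = shut, flat on the housing; starts between 0.7 and 1.15. A stiff friction hinge (about 0.3 N m) holds it wherever it is left; a few newtons on its front part push it down. Below 0.05 it counts as shut.
- lid_hinge (a point): Middle of the lid's hinge axis (along the reader's y) at the far rim: x = 137 mm of the reader, 64 mm above the bench. Lid: grey plate 6 mm thick, 136 mm wide, reaching 126 mm from the hinge, a black lip in front to 133 mm. Its underside passes through the axis. Opening swings the front edge up and away from the robot. Axes turn with the lid: -x to its front edge, z out of its upper face.
- lid_push (a point): A point on the upper (outer) face of the lid, on its middle line, 105 mm from the hinge. Axes turn with the lid, z out of the upper face.
- puck: Bystander: steel disc, 32 mm diameter, 22 mm high, near the reader. Origin at its underside.
- vial: Bystander: small amber jar, 28 mm diameter, 55 mm high, beside the housing. Origin at its underside.
- driver: Bystander: a 150 mm screwdriver lying beside the reader. Origin near its middle.
- beaker: Bystander: glass beaker, 68 mm diameter, 90 mm high. Origin at its underside.
- bottle: Bystander: amber bottle, 70 mm diameter, 150 mm high. Origin at its underside.
- tray: Bystander: white tray 120 x 160 x 30 mm. Origin at its underside.
- jar: Bystander: white jar with black cap, 60 mm diameter, 75 mm high. Origin at its underside.
Not all that is in view belongs to the job. Of the things like the carrier, leave any that is red; of the rest the larger one is meant.

How it is judged:
By the outcome, as a careful person would: the job done as asked, in the order asked, and still so for the second after the job is handed in, while the arm keeps its last pose, push and grip.
It also fails if it takes over 48 s, if anything falls off the work surface, if the arm or the gripper's body presses on something with over 40 N, if the wrist force passes 120 N, or if a joint passes its speed limit or range.

## Working session

There is one attempt and no reset: what is moved stays moved. The work goes in short steps, Python scripts to look and compute and a shell command to move; the robot and the scene stay as the last step left them, time stands still between calls to the robot, and variables do not carry over. Pictures are saved under pics/ and viewed, and the job is handed in when it is done.

```bash
ls; mkdir -p pics; python3 - <<'E'
from workcell import *
import cv2
s=state();print(s)
for n in("scene","top","wrist"):
    i=camera_info(n);print(n,i)
    cv2.imwrite(f"pics/{n}0.png",capture(n)[:,:,::-1])
E
```

```text
pics
{'time': 0.0, 'joint_pos': array([-1.51577818e+00,  2.59349127e-01,  1.53609966e+00, -5.01943938e-06,
        1.34797922e+00, -2.02802403e-01]), 'qd': array([-1.47339255e-04,  1.31490183e-03, -6.93335979e-05,  8.02056136e-04,
       -1.90253488e-05, -1.82928794e-04]), 'joint_efforts': array([ 2.58150656e-03, -4.37303817e+01, -2.83999211e+01,  7.19191320e-02,
        4.13044752e-02, -1.27453113e-04]), 'ee_pos': array([ 140.2265963 , -531.29474454,  239.80771875]), 'orientation': array([ 0.70128545,  0.09154868, -0.70119309,  0.09025418]), 'wrist_force': array([ 0.0245839 , -0.11027853, -0.2218274 ]), 'wrist_torque': array([ 0.00984926, -0.01847387, -0.02514663]), 'grip_width': 93.12403265266013}
scene {'fx': 458.70217863273075, 'fy': 458.70217863273075, 'cx': 312.6238713798453, 'cy': 241.0973853420323, 'T': array([[-7.42174416e-01,  4.51102158e-01, -4.95665189e-01,
         1.00256114e+03],
       [ 6.70024413e-01,  4.82154022e-01, -5.64442013e-01,
         5.76969067e+02],
       [-1.56340455e-02, -7.51022198e-01, -6.60091838e-01,
         7.38877001e+02],
       [ 0.00000000e+0
[... 271 characters left out ...]
91757911e-01,  1.24754205e-01, -2.91999018e-02,
         1.45139966e+01],
       [ 8.35157517e-04, -2.21600817e-01, -9.75137108e-01,
         1.23603823e+03],
       [ 0.00000000e+00,  0.00000000e+00,  0.00000000e+00,
         1.00000000e+00]])}
wrist {'fx': 421.4209866339751, 'fy': 421.4209866339751, 'cx': 323.8799742338357, 'cy': 240.09470214800652, 'T': array([[ 2.54861940e-01, -9.33609314e-01, -2.51831371e-01,
         2.09924320e+02],
       [-9.66976447e-01, -2.46442382e-01, -6.49823339e-02,
        -5.12114680e+02],
       [-1.39381076e-03,  2.60076528e-01, -9.65587001e-01,
         3.83140221e+02],
       [ 0.00000000e+00,  0.00000000e+00,  0.00000000e+00,
         1.00000000e+00]])}
```

View pics/scene0.png

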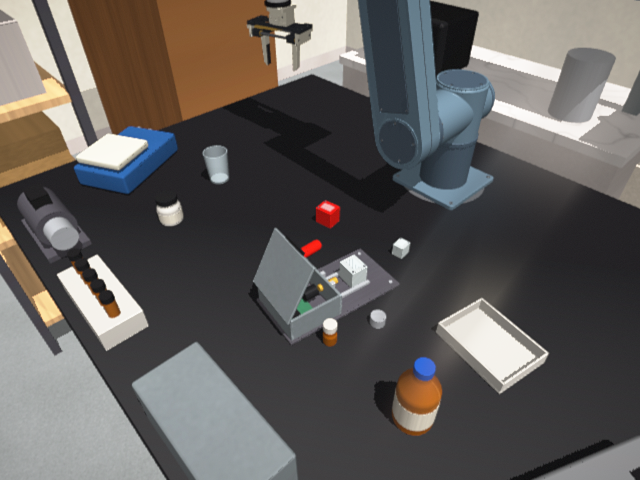

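View pics/top0.png

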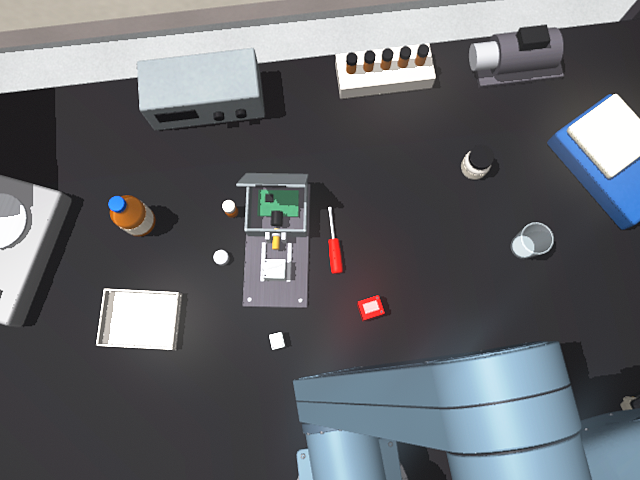

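View pics/wrist0.png

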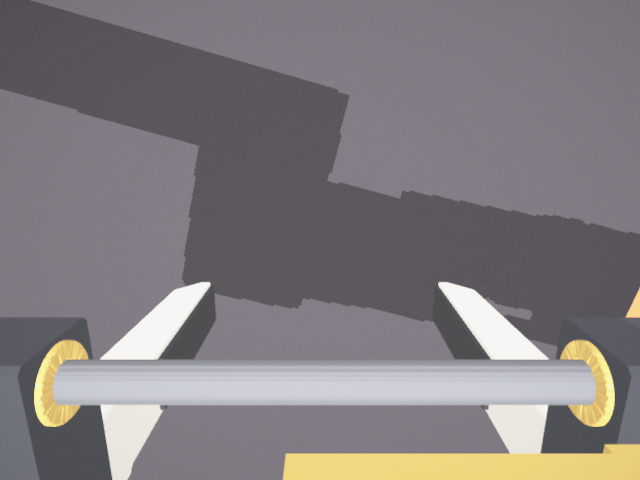

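The scene view shows the reader with its lid open at about (300,285), and the carrier on the guide at (353,270). The red decoy is at (328,213) and the small white decoy at (401,247). In the top view the carrier is at (274,267), the plunger at (276,240), the puck at (221,257), the vial at (230,208) and the driver at (333,240).

```bash
python3 - <<'E'
import cv2
a=cv2.imread("pics/top0.png")[165:315,200:360];cv2.imwrite("pics/topz.png",cv2.resize(a,(800,750)[:2] and (640,600),interpolation=cv2.INTER_CUBIC))
a=cv2.imread("pics/scene0.png")[220:350,240:410];cv2.imwrite("pics/scz.png",cv2.resize(a,(765,585),interpolation=cv2.INTER_CUBIC))
E
```

```text
(no output)
```

View pics/topz.png

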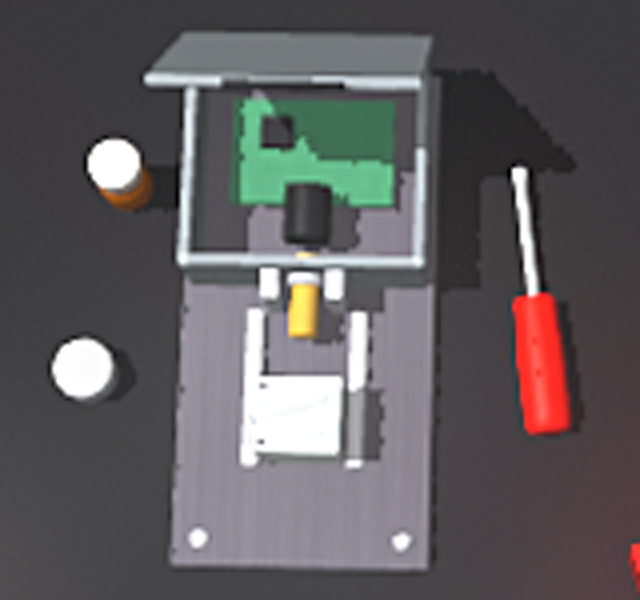

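View pics/scz.png

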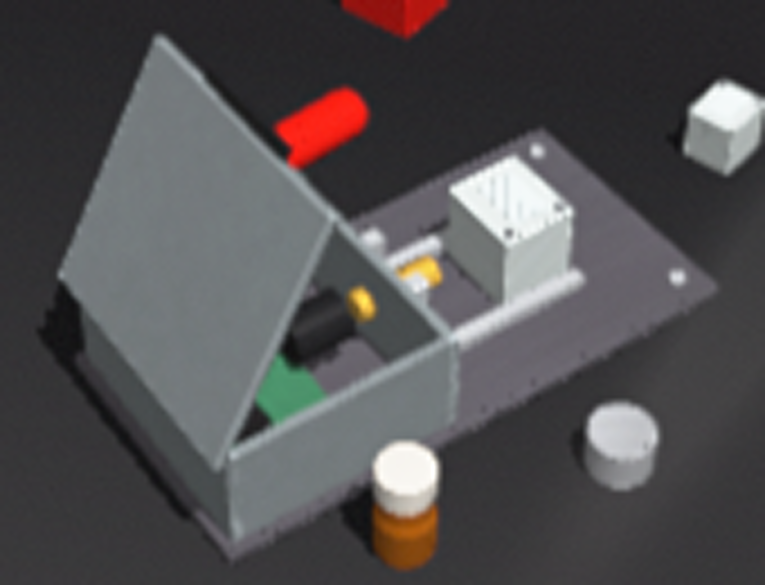

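```bash
cat > h.py <<'E'
import numpy as np
from workcell import camera_info
def ray(info,u,v):
    T=info['T'];d=T[:3,:3]@np.array([(u-info['cx'])/info['fx'],(v-info['cy'])/info['fy'],1.]);return T[:3,3],d/np.linalg.norm(d)
def onz(info,u,v,z):
    o,d=ray(info,u,v);return o+d*(z-o[2])/d[2]
def tri(*rays):
    A=np.zeros((3,3));b=np.zeros(3)
    for o,d in rays:
        P=np.eye(3)-np.outer(d,d);A+=P;b+=P@o
    p=np.linalg.solve(A,b);return p,[np.linalg.norm((np.eye(3)-np.outer(d,d))@(p-o)) for o,d in rays]
def proj(info,p):
    T=info['T'];c=T[:3,:3].T@(np.array(p)-T[:3,3]);return info['fx']*c[0]/c[2]+info['cx'],info['fy']*c[1]/c[2]+info['cy']
E
cat > a.py <<'E'
from h import *
np.set_printoptions(precision=1,suppress=True)
t=camera_info('top');s=camera_info('scene')
T=lambda X,Y:ray(t,200+(X-1.5)/4,165+(Y-1.5)/4)
S=lambda X,Y:ray(s,240+(X-1.7)/4.5,220+(Y-1.7)/4.5)
TZ=lambda X,Y,z:onz(t,200+(X-1.5)/4,165+(Y-1.5)/4,z)
SZ=lambda X,Y,z:onz(s,240+(X-1.7)/4.5,220+(Y-1.7)/4.5,z)
for n,a,b in[('c++',(257,376),(507,248)),('c+-',(340,376),(450,195)),('c--',(341,449),(513,157)),('c-+',(257,449),(574,208)),
 ('lidF+',(145,78),(333,217)),('lidF-',(433,78),(158,38)),('hinge-',(433,36),(58,275)),('rimF+',(181,266),(455,345)),('plateF+',(172,565),(715,287)),('plateF-',(430,568),(540,130)),('vialtop',(115,163),(406,470)),('pucktop',(84,367),(622,425)),('tip',(303,335),(425,272))]:
    p,r=tri(T(*a),S(*b));print(n,p,np.array(r))
print('top, known z')
for n,a,z in[('plateF+',(172,565),8),('plateF-',(430,568),8),('screw+',(198,538),8),('screw-',(401,541),8),('railL f',(249,465),14),('railL b',(257,308),14),('railR f',(356,465),14),('railR b',(360,312),14),('rimF+',(181,266),63),('rimF-',(425,266),63),('c++',(257,376),53),('c+-',(340,376),53),('c--',(341,449),53),('c-+',(257,449),53)]:
    print(n,TZ(*a,z))
print('scene')
for n,a,z in[('plateF+',(715,287),8),('plateF-',(540,130),8),('plateB+',(235,560),8),('rimF+',(455,345),63)]: print(n,SZ(*a,z))
E
python3 a.py
```

```text
c++ [496.4 123.2  49.8] [0.8 0.8]
c+- [490.8  79.6  49.6] [0.9 0.9]
c-- [451.5  83.3  52. ] [0.9 0.9]
c-+ [456.7 127.5  52.5] [1.5 1.5]
lidF+ [626.3 149.9 176.7] [0.1 0.1]
lidF- [607.3  12.5 173.3] [2.7 2.7]
hinge- [667.7   7.5  65. ] [0.4 0.4]
rimF+ [560.4 155.4  57.2] [0.7 0.7]
plateF+ [408.6 182.4   5.8] [0.5 0.5]
plateF- [388.5  45.2   5.3] [0.6 0.6]
vialtop [622.2 186.9  52.6] [0.7 0.7]
pucktop [518.7 217.8  24. ] [0.4 0.4]
tip [520.7  96.5  30.2] [1.1 1.1]
top, known z
plateF+ [408.  182.5   8. ]
plateF- [388.6  44.7   8. ]
screw+ [420.7 167.2   8. ]
screw- [405.   58.5   8. ]
railL f [455.8 135.2  14. ]
railL b [541.8 121.9  14. ]
railR f [448.4  77.7  14. ]
railR b [532.3  65.9  14. ]
rimF+ [558.5 155.2  63. ]
rimF- [541.9  26.9  63. ]
c++ [496.3 122.3  53. ]
c+- [490.7  78.7  53. ]
c-- [451.9  82.5  53. ]
c-+ [457.6 126.3  53. ]
scene
plateF+ [410.7 183.2   8. ]
plateF- [390.4  47.7   8. ]
plateB+ [684.1 147.5   8. ]
rimF+ [564.6 158.4  63. ]
```

```bash
python3 - <<'E'
import workcell, numpy as np
from scipy.spatial.transform import Rotation as Ro
np.set_printoptions(precision=3,suppress=True)
print([x for x in dir(workcell) if x[0]!='_'], getattr(workcell,'nose_length',None))
s=workcell.state();R=Ro.from_quat(s['orientation']).as_matrix();print(R)
i=workcell.camera_info('wrist');T=i['T'];print('cam in tool',R.T@(T[:3,3]-s['ee_pos']));print(R.T@T[:3,:3])
# fingertip rays
E
```

```text
['PlanningError', 'camera_info', 'capture', 'hand_in', 'nose_length', 'state'] 22.0
[[-0.     0.255 -0.967]
 [ 0.001 -0.967 -0.255]
 [-1.    -0.001 -0.   ]]
cam in tool [-143.199   -1.079  -72.364]
[[-0.    -0.26   0.965]
 [ 1.    -0.     0.   ]
 [ 0.     0.965  0.26 ]]
```

```bash
python3 -m jog '[[[-1.5,-3,-4,2,0,0],[-2,-6.5,-9,5,0,0],[-2,-10,-14,8,0,0],[-2,-13.5,-19,11,0,0],[-2,-17,-24,14,0,0],[-2,-20.5,-29,17,0,0],[-2,-24,-34,20,0,0],[-2,-27.5,-39,22.8,0,0],[-2,-30.5,-43,22.8,0,0],[-2,-32,-45,22.8,0,0]]]' 0; cat > rd.py <<'E'
from workcell import *
from h import *
from scipy.spatial.transform import Rotation as Ro
np.set_printoptions(precision=2,suppress=True)
O=np.array([537,94.]);c,s_=np.cos(np.radians(8)),np.sin(np.radians(8));X=np.array([c,-s_]);Y=np.array([s_,c])
def show():
    s=state();p=s['ee_pos'];d=p[:2]-O;R=Ro.from_quat(s['orientation']).as_matrix()
    print('t',s['time'],'tcp',p,'reader',d@X,d@Y,'tip z',(p+22*R[:,0])[2],'F',s['wrist_force'],'M',s['wrist_torque'],'q',s['joint_pos']);print(R)
    print('yawerr deg',np.degrees(np.arctan2(-R[1,2],-R[0,2]))+8)
if __name__=='__main__': show()
E
python3 rd.py
```

```text
time: 1.4
ee_pos: [494.8, -105.2, 260.3]
orientation: [-0.705, 0.048, 0.706, 0.049]
wrist_force: [0.3, -0.9, 0.7]
grip_width: 1.1
t 1.4 tcp [ 494.82 -105.22  260.35] reader -14.044174043330313 -203.1566387254675 tip z 238.34695074279975 F [ 0.34 -0.86  0.68] M [0.01 0.02 0.02] q [-0.43  0.17  1.6   0.    1.37  1.28]
[[-0.   -0.14 -0.99]
 [ 0.   -0.99  0.14]
 [-1.   -0.    0.  ]]
yawerr deg 0.1266843538260538
```

```bash
python3 -m jog '[[[0,-4,0,0,0,0],[0,-9,0,0,0,0],[0,-14,0,0,0,0],[0,-18,0,0,0,0],[0,-20,0,0,0,0],[0,-20.3,0,0,0,0]]]'; python3 - <<'E'
from rd import *
import cv2
show();print(camera_info('wrist')['T'].tolist());cv2.imwrite("pics/w1.png",capture('wrist')[:,:,::-1])
E
```

```text
time: 2.15
ee_pos: [521.9, 94.5, 260.3]
orientation: [-0.705, 0.049, 0.706, 0.049]
wrist_force: [0.1, -0.9, 0.0]
grip_width: 0.2
t 2.15 tcp [521.9   94.54 260.29] reader -15.033243641055407 -1.5629193724730408 tip z 238.2939979527997 F [ 0.09 -0.87  0.02] M [ 0.02 -0.02 -0.02] q [-0.03  0.21  1.55  0.    1.38  1.68]
[[-0.   -0.14 -0.99]
 [ 0.   -0.99  0.14]
 [-1.    0.    0.  ]]
yawerr deg 0.10788716662351838
[[-0.1374318501829554, -0.9561612675621832, -0.25858870232314446, 593.400673306572], [-0.9905112193480502, 0.13263832938835834, 0.035980521434566384, 85.64060231519181], [-0.00010440750757790311, 0.26107988047902786, -0.9653171940394141, 403.4572094693013], [0.0, 0.0, 0.0, 1.0]]
```

View pics/w1.png

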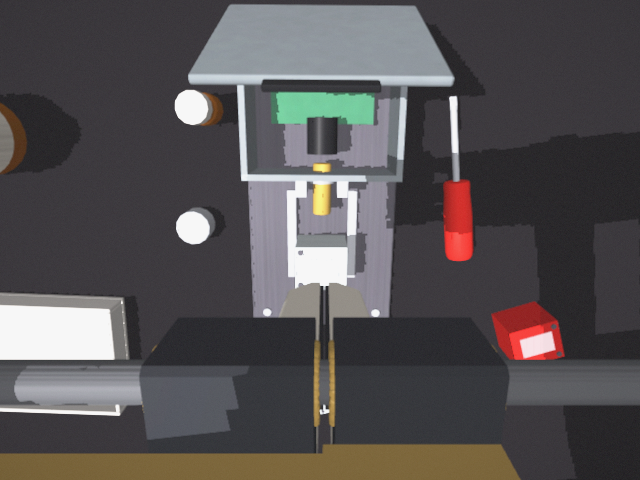

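The wrist view shows the reader square to the image. The lid front edge lies at row 82 (columns 191 to 453), the hinge edge at row 6, the front rim at row 180 and the carrier top at rows 247 to 283.

```bash
python3 - <<'E'
from rd import *
w=camera_info('wrist')
w['T']=np.array([[-0.1374318501829554, -0.9561612675621832, -0.25858870232314446, 593.400673306572], [-0.9905112193480502, 0.13263832938835834, 0.035980521434566384, 85.64060231519181], [-0.00010440750757790311, 0.26107988047902786, -0.9653171940394141, 403.4572094693013],[0,0,0,1]])
def rr(p): d=p[:2]-O; return np.array([d@X,d@Y,p[2]])
for n,u,v,z in[('rim+',238,180,63),('rim-',405,180,63),('c++',295,247,53),('c+-',347,247,53),('hinge+',228,6,66),('hinge-',416,6,66),('plunger tip',322,215,40),('stop+',300,196,52),('stop-',343,196,52)]: print(n,rr(onz(w,u,v,z)))
t=camera_info('top');s=camera_info('scene')
for n,a,b,c_ in[('lidF+',(191,81),(145,80),(333,217)),('lidF-',(453,81),(433,80),(158,38)),('rim+',(238,180),(181,266),(455,345))]:
    rs=[ray(w,*a),ray(t,200+(b[0]-1.5)/4,165+(b[1]-1.5)/4),ray(s,240+(c_[0]-1.7)/4.5,220+(c_[1]-1.7)/4.5)]
    for k in([0,1],[0,2],[0,1,2]):
        p,r=tri(*[rs[i] for i in k]);q=rr(p);print(n,k,q,'ang',np.arctan2(q[2]-64,137-q[0]),np.hypot(q[2]-64,137-q[0]),np.array(r))
E
```

```text
rim+ [14.98 68.74 63.  ]
rim- [ 15.22 -65.83  63.  ]
c++ [-44.    24.42  53.  ]
c+- [-43.92 -20.58  53.  ]
hinge+ [140.52  68.9   66.  ]
hinge- [140.75 -66.68  66.  ]
plunger tip [-18.43   1.13  40.  ]
stop+ [ 0.3  19.57 52.  ]
stop- [  0.37 -16.56  52.  ]
lidF+ [0, 1] [ 79.19  67.32 176.81] ang 1.0972382014358373 126.7650920287607 [0.56 0.56]
lidF+ [0, 2] [ 79.55  66.91 175.45] ang 1.0948809958275607 125.3841992343515 [0.59 0.59]
lidF+ [0, 1, 2] [ 79.7   67.36 175.83] ang 1.097251900277748 125.65252942306859 [0.72 0.63 0.72]
lidF- [0, 1] [ 82.59 -70.79 164.68] ang 1.0753077661791233 114.44271130926323 [2.72 2.72]
lidF- [0, 2] [ 79.73 -66.54 174.9 ] ang 1.0941117748201126 124.81618127397188 [0.52 0.52]
lidF- [0, 1, 2] [ 80.28 -69.62 172.61] ang 1.0895262809473556 122.53098360015956 [2.74 3.63 1.45]
rim+ [0, 1] [14.18 66.9  58.96] ang -0.04103703764783765 122.92521958354101 [2.64 2.64]
rim+ [0, 2] [16.55 67.97 62.81] ang -0.00989015346609248 120.45263827383812 [1.76 1.76]
rim+ [0, 1, 2] [14.93 66.23 59.56] ang -0.03633234594370997 122.14884075214529 [3.16 2.4  1.88]
```

```bash
python3 -m jog '[[[0,-0.1,-3,0,0,0],[0,-0.3,-7,0,0,0],[0,-0.3,-11,0,0,0],[0,-0.3,-13,0,0,0],[0,-0.3,-13.5,0,0,0],[2,-0.3,-13.5,0,0,0],[5,-0.3,-13.5,0,0,0],[7,-0.3,-13.5,0,0,0],[7.8,-0.3,-13.5,0,0,0]]]'; python3 rd.py
```

```text
time: 3.32
ee_pos: [654.8, 76.9, 181.4]
orientation: [-0.704, 0.05, 0.706, 0.05]
wrist_force: [-0.6, -0.7, 0.2]
grip_width: 0.6
t 3.325 tcp [654.77  76.94 181.44] reader 118.99771628000869 -0.5007700207382129 tip z 159.44251870719822 F [-0.56 -0.65  0.19] M [0.04 0.   0.02] q [-0.05  0.5   1.33 -0.    1.32  1.66]
[[-0.   -0.14 -0.99]
 [ 0.   -0.99  0.14]
 [-1.    0.    0.  ]]
yawerr deg -0.061126189143593024
```

```bash
python3 -m jog '[[[0,0,0.8,0,0,0],[0,0,1.6,0,0,0],[0.15,0,2.1,0,0,0],[0.4,0,2.6,0,0,0],[0.65,0,3.05,0,0,0],[0.95,0,3.5,0,0,0],[1.25,0,3.95,0,0,0],[1.6,0,4.35,0,0,0],[1.95,0,4.7,0,0,0],[2.3,0,5.1,0,0,0]]]'; python3 - <<'E'
from rd import *
import cv2
show();cv2.imwrite("pics/s2.png",capture('scene')[:,:,::-1])
E
```

```text
time: 4.58
ee_pos: [605.5, 84.6, 159.2]
orientation: [-0.705, 0.05, 0.705, 0.05]
wrist_force: [1.2, 1.0, 1.9]
grip_width: 0.3
t 4.575 tcp [605.51  84.6  159.23] reader 69.14962488088877 0.22835320919469757 tip z 137.22984124156713 F [1.24 0.99 1.86] M [ 0.12 -0.26 -0.01] q [-0.04  0.43  1.49  0.    1.22  1.67]
[[-0.   -0.14 -0.99]
 [ 0.   -0.99  0.14]
 [-1.   -0.    0.  ]]
yawerr deg -0.033009864063295424
```

View pics/s2.png

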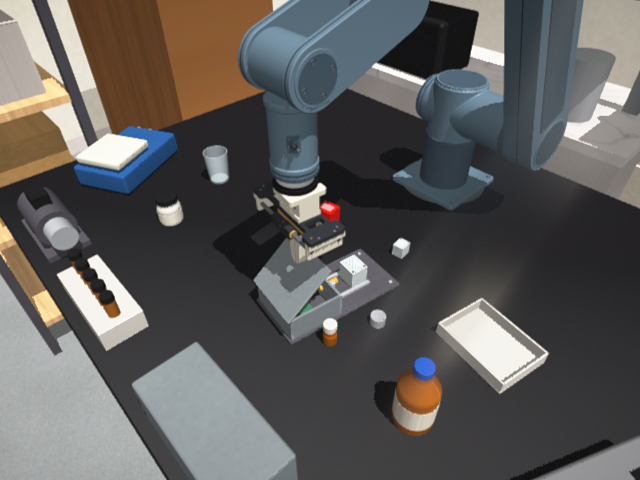

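The scene view shows the closed fingertips on the lid's upper face at about (310,255). The lid is partly lowered and the force is low. I'll continue the arc.

```bash
python3 -m jog '[[[0.4,0,0.35,0,0,0],[0.8,0,0.7,0,0,0],[1.25,0,1.0,0,0,0],[1.7,0,1.3,0,0,0],[2.15,0,1.55,0,0,0],[2.6,0,1.8,0,0,0],[3.1,0,2.0,0,0,0],[3.6,0,2.2,0,0,0],[4.05,0,2.4,0,0,0],[4.5,0,2.5,0,0,0]]]'; python3 rd.py
```

```text
time: 5.88
ee_pos: [580.7, 88.1, 114.3]
orientation: [-0.705, 0.05, 0.706, 0.05]
wrist_force: [-1.2, 0.8, 1.5]
grip_width: 0.4
t 5.875 tcp [580.72  88.08 114.29] reader 44.12190159668877 0.22058950510592573 tip z 92.28703575721987 F [-1.16  0.85  1.46] M [0.1  0.21 0.05] q [-0.04  0.43  1.61  0.    1.1   1.67]
[[-0.   -0.14 -0.99]
 [ 0.   -0.99  0.14]
 [-1.    0.    0.  ]]
yawerr deg -0.029937190490709753
```

```bash
python3 -m jog '[[[0.3,0,0.1,0,0,0],[0.6,0,0.15,0,0,0],[0.9,0,0.2,0,0,0],[1.15,0,0.25,0,0,0],[1.35,0,0.3,0,0,0],[1.5,0,0.3,0,0,0],[1.65,0,0.35,0,0,0],[1.75,0,0.35,0,0,0],[1.85,0,0.35,0,0,0],[1.95,0,0.35,0,0,0]]]'; python3 rd.py
```

```text
time: 7.12
ee_pos: [577.4, 88.5, 95.1]
orientation: [-0.705, 0.05, 0.705, 0.049]
wrist_force: [-1.4, 0.3, 1.6]
grip_width: 0.4
t 7.125 tcp [577.42  88.55  95.08] reader 40.782453612671745 0.22303207764218322 tip z 73.07798695823341 F [-1.35  0.31  1.61] M [ 0.09  0.24 -0.  ] q [-0.04  0.45  1.64 -0.    1.05  1.67]
[[-0.   -0.14 -0.99]
 [-0.   -0.99  0.14]
 [-1.    0.    0.  ]]
yawerr deg -0.027516855762929282
```

```bash
python3 -m jog '[[[0.1,0,0,0,0,0],[0.2,0,0,0,0,0],[0.25,0,0,0,0,0],[0.3,0,0,0,0,0],[0.35,0,0,0,0,0],[0.4,0,0,0,0,0],[0.4,0,0,0,0,0]]]'; python3 rd.py
```

```text
time: 8.0
ee_pos: [577.5, 88.6, 92.2]
orientation: [0.706, -0.049, -0.705, -0.049]
wrist_force: [-3.5, -0.4, 10.1]
grip_width: 0.4
t 8.0 tcp [577.46  88.56  92.22] reader 40.828152540414386 0.23962874671534268 tip z 70.21670673112993 F [-3.47 -0.44 10.12] M [ 0.06  0.82 -0.02] q [-0.04  0.45  1.64 -0.    1.05  1.67]
[[ 0.   -0.14 -0.99]
 [-0.   -0.99  0.14]
 [-1.    0.   -0.  ]]
yawerr deg -0.020265741968543693
```

```bash
python3 -m jog '[[[0.05,0,0,0,0,0],[0.1,0,0,0,0,0],[0.1,0,0,0,0,0]]]'; python3 rd.py | head -1; python3 -m jog '[[[-0.5,0,0,0,0,0],[-2,0,0.0,0,0,0],[-5,0,0.5,0,0,0],[-9,0,2,0,0,0],[-13,0,4,0,0,0],[-16,0,5,0,0,0],[-17,0,5,0,0,0],[-17,0,5,0,0,0]]]'; python3 - <<'E'
from rd import *
import cv2
show();print(camera_info('wrist')['T'].tolist());cv2.imwrite("pics/w3.png",capture('wrist')[:,:,::-1])
cv2.imwrite("pics/s3.png",capture('scene')[:,:,::-1])
E
```

```text
time: 8.38
ee_pos: [577.5, 88.6, 92.2]
orientation: [0.706, -0.049, -0.705, -0.049]
wrist_force: [-6.3, -0.4, 15.0]
grip_width: 0.6
t 8.375 tcp [577.52  88.57  92.16] reader 40.87688321886184 0.2617917131221969 tip z 70.15554453917218 F [-6.3  -0.41 14.96] M [0.02 1.25 0.  ] q [-0.04  0.45  1.64 -0.    1.05  1.67]
time: 9.38
ee_pos: [528.7, 95.4, 260.5]
orientation: [0.706, -0.05, -0.705, -0.05]
wrist_force: [-0.3, -0.1, -0.1]
grip_width: 0.4
t 9.375 tcp [528.65  95.42 260.52] reader -8.466088138108569 0.24634878029769658 tip z 238.52482184695268 F [-0.26 -0.14 -0.13] M [ 0.    0.01 -0.04] q [-0.03  0.22  1.53 -0.    1.38  1.68]
[[ 0.   -0.14 -0.99]
 [-0.   -0.99  0.14]
 [-1.   -0.   -0.  ]]
yawerr deg -0.03563814880180871
[[-0.13985118233317256, -0.9564268309433677, -0.256299363736311, 599.8018849908328], [-0.9901724895569911, 0.1350075341065307, 0.03648844555447277, 86.3889626401313], [-0.00029618325660185564, 0.25888353131494884, -0.9659084995429837, 403.82525409754635], [0.0, 0.0, 0.0, 1.0]]
```

View pics/w3.png

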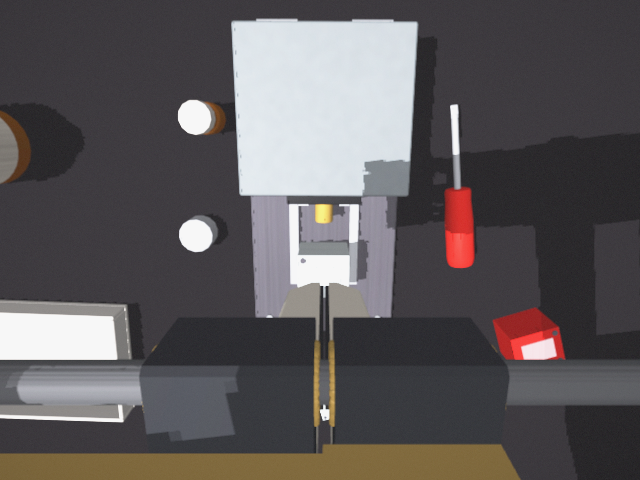

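View pics/s3.png

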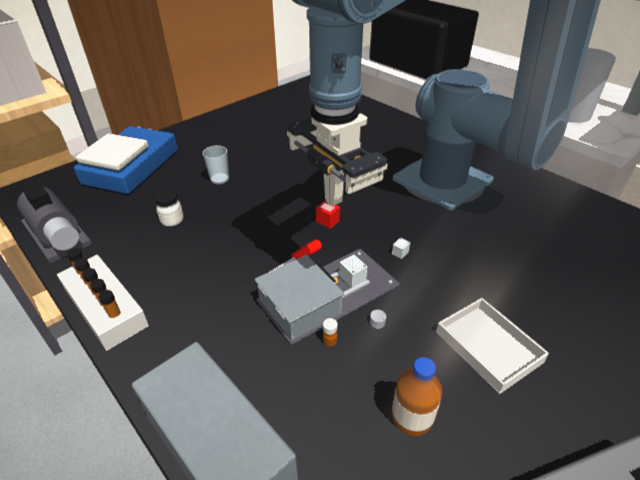

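The lid lies flat and shut at (240–417, 20–200) in the wrist view. The carrier's front edge is centred at column 324, the same column as the plunger and the fingers. Next I go behind the carrier.

```bash
python3 -m jog '[[[0,0,3,0,0,0],[0,0,7,0,0,0],[0,0,9.5,0,0,0],[3,0,10,0,0,0],[7,0,10,0,0,0],[12,0,10,0,0,0],[16,0,10,0,0,0],[19,0,10,0,0,0],[21,0,10,0,0,0],[21.8,0,10,0,0,0]]]'; python3 - <<'E'
from rd import *
import cv2
show();cv2.imwrite("pics/s4.png",cv2.resize(capture('scene')[200:350,240:440,::-1],(800,600),interpolation=cv2.INTER_CUBIC))
E
```

```text
time: 10.72
ee_pos: [427.3, 109.4, 39.9]
orientation: [-0.704, 0.05, 0.707, 0.049]
wrist_force: [0.1, 0.9, -0.8]
grip_width: 0.3
t 10.725 tcp [427.35 109.38  39.9 ] reader -110.72482516962197 -0.0269284224424258 tip z 17.904898636607783 F [ 0.07  0.88 -0.82] M [ 0.03 -0.02  0.04] q [-0.    0.32  2.03 -0.    0.79  1.71]
[[-0.   -0.14 -0.99]
 [-0.   -0.99  0.14]
 [-1.    0.    0.  ]]
yawerr deg -0.046270254328577565
```

View pics/s4.png

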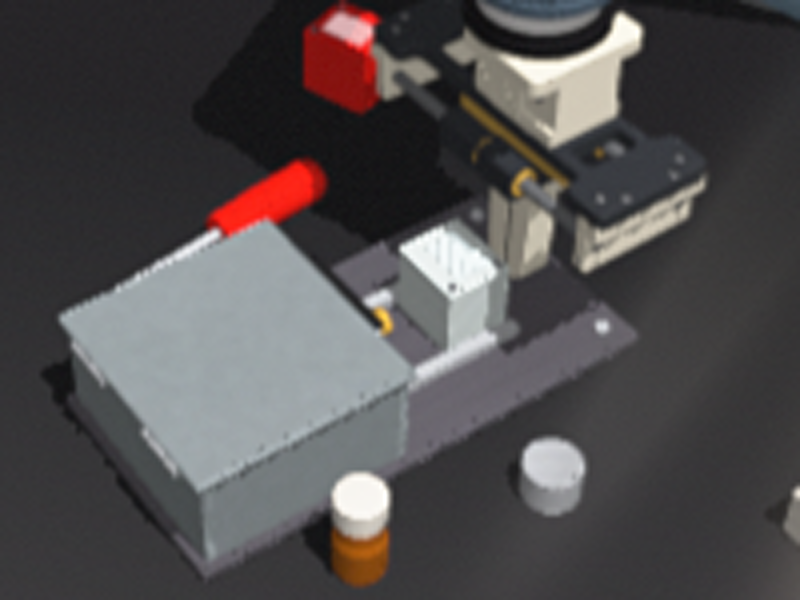

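The fingers stand upright behind the carrier, about 19 mm clear of its rear face and clear of everything else.

```bash
python3 -m jog '[[[0,0,-0.5,0,0,0],[0,0,-1,0,0,0],[0,0,-1.4,0,0,0],[0,0,-1.7,0,0,0],[0,0,-2.0,0,0,0],[0,0,-2.4,0,0,0],[0,0,-2.8,0,0,0],[0,0,-3.2,0,0,0],[0,0,-3.6,0,0,0],[0,0,-4,0,0,0]]]'; python3 rd.py|head -1;python3 -m jog '[[[0,0,-0.25,0,0,0],[0,0,-0.5,0,0,0],[0,0,-0.75,0,0,0],[0,0,-1,0,0,0],[0,0,-1.2,0,0,0],[0,0,-1.3,0,0,0],[0,0,-1.3,0,0,0]]]'; python3 - <<'E'
from rd import *
import cv2
show();cv2.imwrite("pics/s5.png",cv2.resize(capture('scene')[200:350,240:440,::-1],(800,600),interpolation=cv2.INTER_CUBIC))
E
```

```text
time: 12.02
ee_pos: [468.9, 103.9, 42.1]
orientation: [0.705, -0.049, -0.705, -0.049]
wrist_force: [-1.1, -0.0, -0.8]
grip_width: 0.5
t 12.025 tcp [468.89 103.9   42.13] reader -68.8205055008185 0.3226347563850121 tip z 20.129439387948626 F [-1.15 -0.01 -0.8 ] M [ 0.02  0.16 -0.  ] q [-0.01  0.37  1.94  0.    0.83  1.7 ]
time: 12.9
ee_pos: [478.4, 102.5, 41.9]
orientation: [-0.703, 0.049, 0.708, 0.049]
wrist_force: [-10.1, 1.2, 9.3]
grip_width: 0.7
t 12.9 tcp [478.41 102.5   41.88] reader -59.20736471417804 0.2645246995399537 tip z 19.884776021463 F [-10.15   1.24   9.31] M [ 0.2   1.58 -0.03] q [-0.02  0.39  1.92  0.    0.84  1.69]
[[-0.01 -0.14 -0.99]
 [ 0.   -0.99  0.14]
 [-1.    0.    0.01]]
yawerr deg -0.015772454921581414
```

View pics/s5.png

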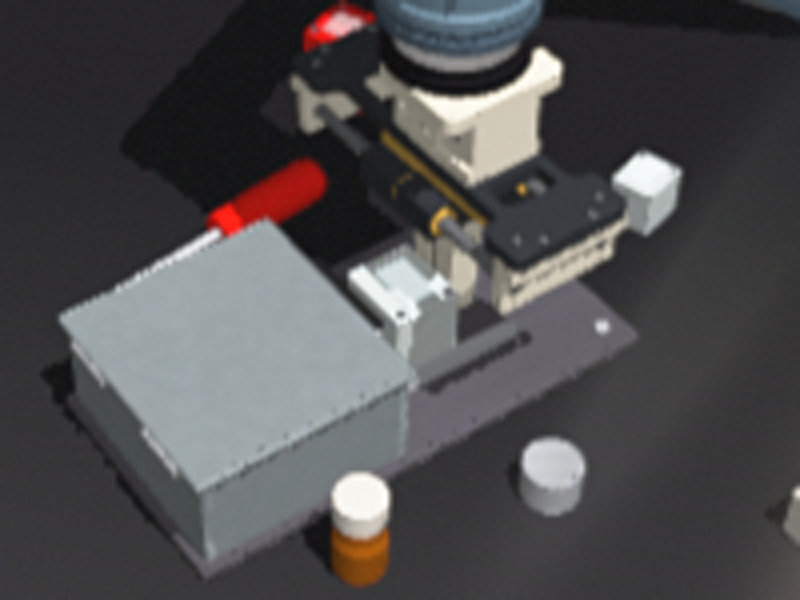

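```bash
python3 - <<'E'
from rd import *
import cv2
show()
cv2.imwrite("pics/w6.png",capture('wrist')[:,:,::-1])
a=capture('scene')[250:310,310:390,::-1];cv2.imwrite("pics/s6.png",cv2.resize(a,(800,600),interpolation=cv2.INTER_LANCZOS4))
E
```

```text
t 12.95 tcp [478.41 102.47  41.89] reader -59.19538317419444 0.23809451385436037 tip z 19.88892236939056 F [-11.35   1.81   8.71] M [ 0.24  1.55 -0.06] q [-0.02  0.39  1.92  0.    0.84  1.69]
[[-0.01 -0.14 -0.99]
 [ 0.   -0.99  0.14]
 [-1.    0.    0.01]]
yawerr deg -0.016924569869789963
```

View pics/w6.png

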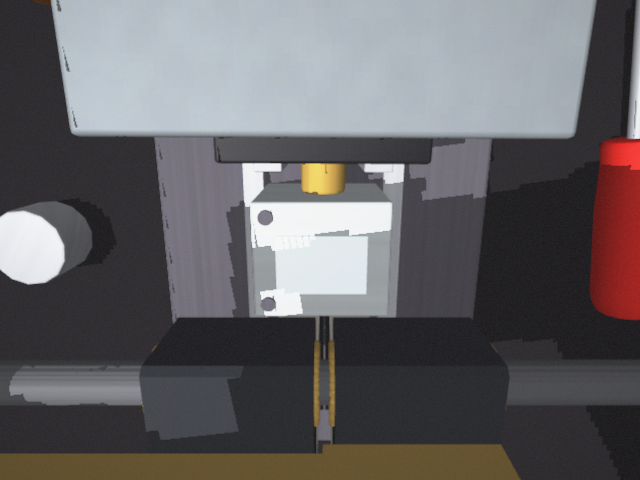

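View pics/s6.png

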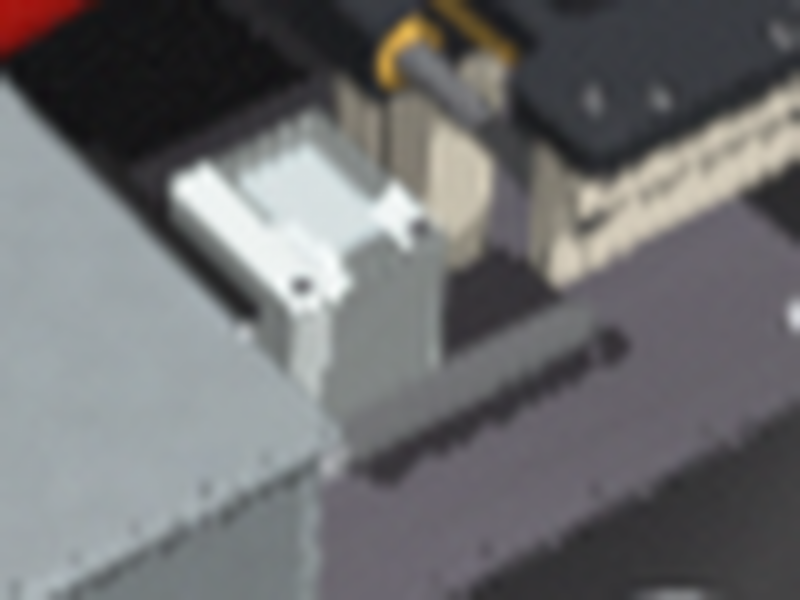

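The carrier sits straight in the guide and touches the plunger (wrist view, column 322, row 190). The sideways and upward force suggests the finger bears near the carrier's top edge, because the arm flexes. I'll back off, raise the tip to about 28 mm and tilt it about 4° so that it leads and pushes near plunger height.

```bash
python3 -m jog '[[[0,0,0.6,0,0,0],[0,0,1.2,0,0,0],[0,0,1.5,0,0,0],[-0.4,0,1.5,0,2,0],[-0.8,0,1.5,0,4,0],[-0.8,0,1.5,0,4,0],[-0.8,0,1.5,0,4,0]]]'; python3 - <<'E'
from rd import *
import cv2
show()
i=camera_info('wrist');im=capture('wrist')
cv2.imwrite("pics/w7.png",im[:,:,::-1])
E
```

```text
time: 13.92
ee_pos: [466.9, 104.2, 50.5]
orientation: [0.73, -0.051, -0.68, -0.048]
wrist_force: [1.0, 0.5, 0.7]
grip_width: 0.6
t 13.925 tcp [466.86 104.24  50.46] reader -70.8850645860422 0.3790497052763055 tip z 28.5140536904361 F [0.99 0.52 0.69] M [-0.02  0.02 -0.03] q [-0.01  0.32  1.99 -0.01  0.75  1.71]
[[ 0.07 -0.14 -0.99]
 [-0.01 -0.99  0.14]
 [-1.   -0.   -0.07]]
yawerr deg -0.025270797693494274
```

View pics/w7.png

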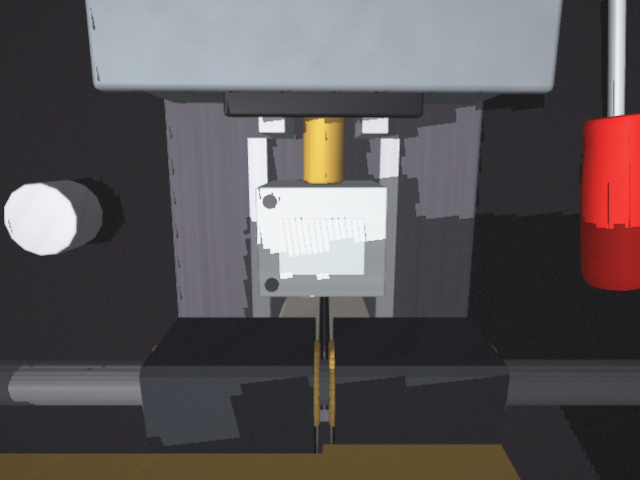

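```bash
python3 -m jog '[[[0.02,0,-0.3,0,0,0],[0.04,0,-0.6,0,0,0],[0.06,0,-0.9,0,0,0],[0.08,0,-1.15,0,0,0],[0.1,0,-1.4,0,0,0],[0.1,0,-1.4,0,0,0]]]'; python3 rd.py
```

```text
time: 14.72
ee_pos: [476.8, 102.7, 49.2]
orientation: [0.727, -0.051, -0.683, -0.048]
wrist_force: [-9.7, 2.2, 7.8]
grip_width: 0.4
t 14.725 tcp [476.76 102.65  49.16] reader -60.85854134308298 0.1854528611704079 tip z 27.197292849282537 F [-9.73  2.25  7.8 ] M [0.3  1.68 0.01] q [-0.01  0.34  1.97 -0.01  0.77  1.71]
[[ 0.06 -0.14 -0.99]
 [-0.01 -0.99  0.14]
 [-1.    0.   -0.06]]
yawerr deg -0.02120196314899303
```

```bash
python3 -m jog '[[[-0.1,0,0,0,0,0],[-0.2,0,0,0,0,0],[-0.2,0,-0.2,0,0,0],[-0.2,0,-0.4,0,0,0],[-0.2,0,-0.5,0,0,0],[-0.2,0,-0.5,0,0,0]]]'; python3 rd.py
```

```text
time: 15.48
ee_pos: [481.3, 101.9, 50.5]
orientation: [0.726, -0.051, -0.684, -0.048]
wrist_force: [-6.9, 1.3, -2.0]
grip_width: 0.4
t 15.475 tcp [481.27 101.87  50.46] reader -56.27864236344346 0.03594740670322012 tip z 28.497257525948964 F [-6.9   1.33 -1.97] M [ 0.26  1.33 -0.  ] q [-0.01  0.35  1.95 -0.01  0.78  1.71]
[[ 0.06 -0.14 -0.99]
 [-0.01 -0.99  0.14]
 [-1.    0.   -0.06]]
yawerr deg -0.024968132852254854
```

Force now matches the spring (about 6 N) and is nearly horizontal. I'll push on gently.

```bash
python3 -m jog '[[[0,0,-0.15,0,0,0],[0,0,-0.3,0,0,0],[0,0,-0.45,0,0,0],[0,0,-0.6,0,0,0],[0,0,-0.6,0,0,0]]]'; python3 rd.py|head -1;  python3 -m jog '[[[0,0,-0.05,0,0,0],[0,0,-0.1,0,0,0],[0,0,-0.15,0,0,0],[0,0,-0.15,0,0,0]]]'; python3 rd.py|head -1
```

```text
time: 16.1
ee_pos: [486.1, 101.2, 50.4]
orientation: [0.726, -0.051, -0.685, -0.048]
wrist_force: [-7.8, 1.8, -2.4]
grip_width: 0.3
t 16.1 tcp [486.11 101.16  50.43] reader -51.389178604540604 0.010914815197236123 tip z 28.467202253629953 F [-7.83  1.82 -2.44] M [ 0.37  1.61 -0.03] q [-0.01  0.36  1.94 -0.01  0.79  1.71]
time: 16.6
ee_pos: [486.4, 101.2, 50.1]
orientation: [0.725, -0.051, -0.685, -0.048]
wrist_force: [-9.8, 2.3, -3.8]
grip_width: 0.5
t 16.6 tcp [486.42 101.2   50.08] reader -51.08756507907839 0.08706889685799085 tip z 28.110978229882175 F [-9.75  2.3  -3.79] M [0.51 1.95 0.04] q [-0.01  0.36  1.94 -0.01  0.79  1.7 ]
```

```bash
python3 -m jog '[[[0,0,-0.05,0,0,0],[0,0,-0.1,0,0,0],[0,0,-0.15,0,0,0],[0,0,-0.2,0,0,0],[0,0,-0.2,0,0,0],[0,0,-0.2,0,0,0]]]'; python3 - <<'E'
from rd import *
import cv2
show()
cv2.imwrite("pics/w8.png",capture('wrist')[:,:,::-1])
a=capture('scene')[250:310,310:390,::-1];cv2.imwrite("pics/s8.png",cv2.resize(a,(800,600),interpolation=cv2.INTER_LANCZOS4))
i=camera_info('wrist')
def rr(p): d=p[:2]-O; return np.array([d@X,d@Y,p[2]])
np.save('w8T.npy',i['T'])
E
```

```text
time: 17.35
ee_pos: [486.8, 101.3, 49.6]
orientation: [0.724, -0.051, -0.687, -0.048]
wrist_force: [-11.6, 4.0, -3.5]
grip_width: 0.5
t 17.35 tcp [486.81 101.27  49.64] reader -50.71791325960114 0.21566253512165864 tip z 27.67542110298276 F [-11.58   4.03  -3.45] M [0.74 2.35 0.07] q [-0.01  0.36  1.94 -0.01  0.79  1.7 ]
[[ 0.05 -0.14 -0.99]
 [-0.01 -0.99  0.14]
 [-1.    0.   -0.05]]
yawerr deg -0.024741729348194852
```

View pics/w8.png

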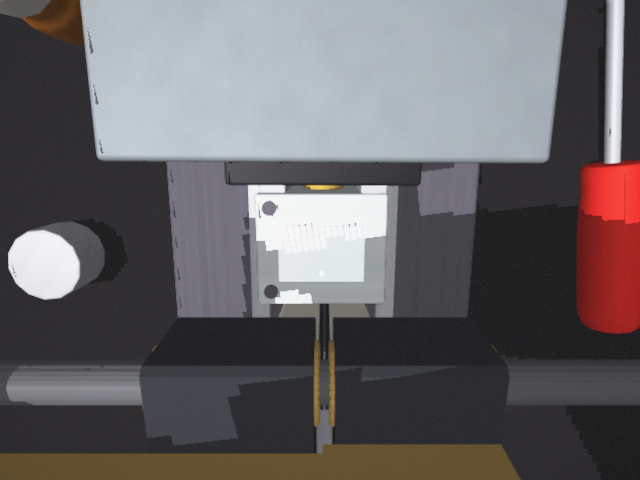

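View pics/s8.png

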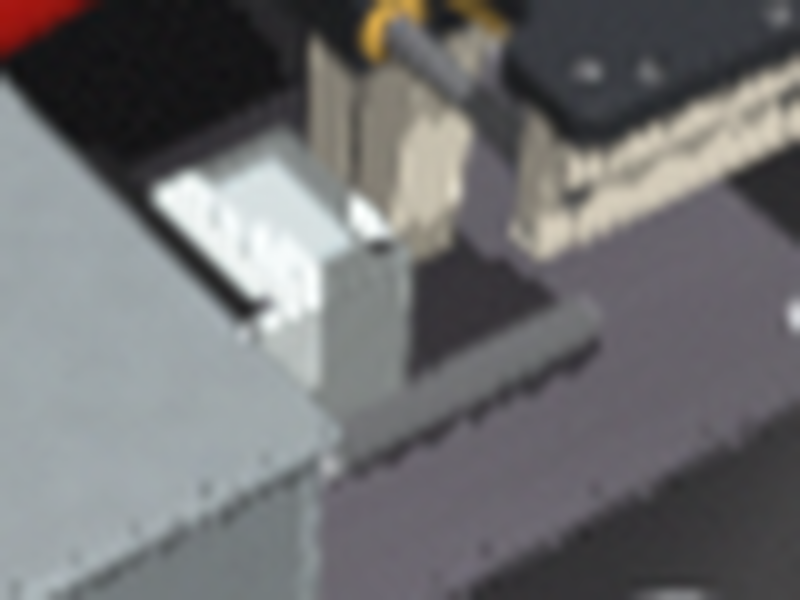

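The carrier's front edge (wrist row 194) meets the stop fronts at about row 193, and the advance has stalled while the force grows. I'll build up the press.

```bash
python3 -m jog '[[[0.02,-0.02,-0.07,0,0,0],[0.04,-0.04,-0.14,0,0,0],[0.05,-0.05,-0.2,0,0,0],[0.05,-0.05,-0.25,0,0,0],[0.05,-0.05,-0.3,0,0,0],[0.05,-0.05,-0.3,0,0,0],[0.05,-0.05,-0.3,0,0,0],[0.05,-0.05,-0.3,0,0,0]]]'; python3 - <<'E'
from rd import *
show()
w=camera_info('wrist');w['T']=np.load('w8T.npy')
def rr(p): d=p[:2]-O; return np.array([d@X,d@Y,p[2]])
for n,u,v,z in[('c++',257,194,53),('c+-',386,194,53),('c--',385,304,53),('stop front',268,193,52),('stop f-',373,193,52),('lid edge',260,160,70),('lip edge',320,184,66)]: print(n,rr(onz(w,u,v,z)))
E
```

```text
time: 18.45
ee_pos: [487.1, 101.4, 49.4]
orientation: [0.722, -0.051, -0.689, -0.047]
wrist_force: [-21.1, 3.4, 7.5]
grip_width: 0.3
t 18.45 tcp [487.06 101.35  49.37] reader -50.47575137881463 0.3326340132059815 tip z 27.39558296931149 F [-21.05   3.39   7.51] M [ 0.57  3.75 -0.04] q [-0.01  0.36  1.93 -0.01  0.8   1.7 ]
[[ 0.05 -0.14 -0.99]
 [-0.01 -0.99  0.14]
 [-1.    0.   -0.05]]
yawerr deg -0.0017945660245661799
c++ [-1.09 23.94 53.  ]
c+- [ -1.12 -19.94  53.  ]
c-- [-40.67 -20.77  53.  ]
stop front [-0.85 20.32 52.  ]
stop f- [ -0.88 -15.62  52.  ]
lid edge [10.66 20.04 70.  ]
lip edge [ 3.3  2.4 66. ]
```

```bash
python3 -m jog '[[[0,0,0,0,0,0],[0,0,0,0,0,0],[0,0,0,0,0,0],[0,0,0,0,0,0],[0,0,0,0,0,0],[0,0,0,0,0,0]]]'; python3 - <<'E'
from rd import *
import cv2
show()
a=capture('wrist')[150:330,200:440,::-1];cv2.imwrite("pics/w9.png",cv2.resize(a,(800,600),interpolation=cv2.INTER_CUBIC))
cv2.imwrite("pics/s9.png",capture('scene')[:,:,::-1])
E
```

```text
time: 19.2
ee_pos: [487.1, 101.4, 49.4]
orientation: [0.722, -0.051, -0.688, -0.047]
wrist_force: [-20.5, 3.7, 6.8]
grip_width: 0.7
t 19.2 tcp [487.1  101.35  49.38] reader -50.439758864764 0.3351064507863764 tip z 27.40636727331016 F [-20.46   3.67   6.75] M [ 0.57  3.79 -0.02] q [-0.01  0.36  1.93 -0.01  0.8   1.7 ]
[[ 0.05 -0.14 -0.99]
 [-0.01 -0.99  0.14]
 [-1.    0.   -0.05]]
yawerr deg -0.0016514381048597926
```

View pics/w9.png

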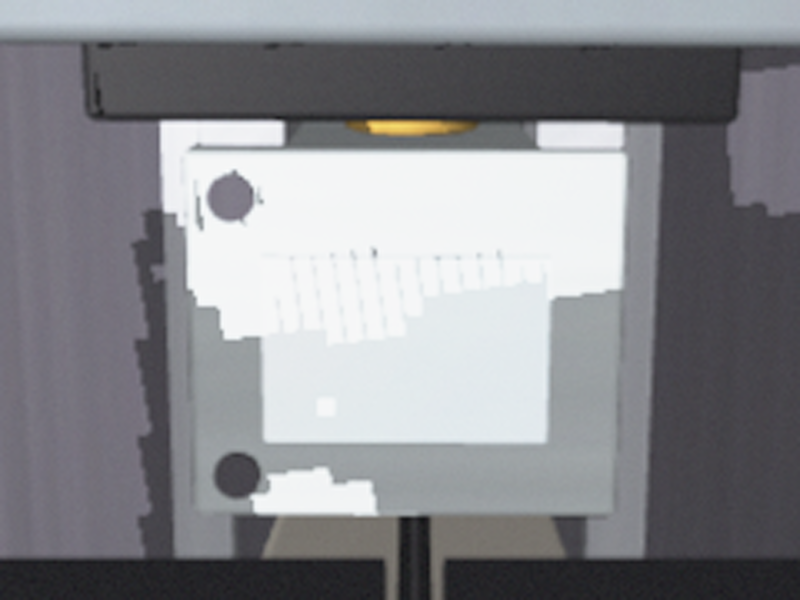

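View pics/s9.png

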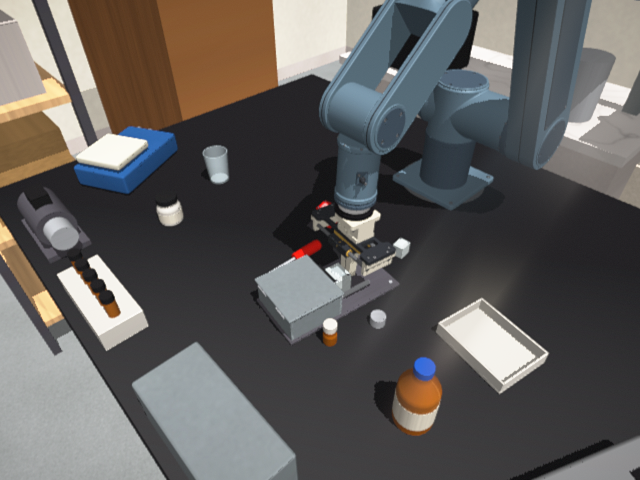

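The carrier's front edge lies level against both stop faces (crop columns 160–285 and 538–624, row 148). The lid is flat, the bystanders are where they were, and the press is steady at about 21 N.

```bash
python3 -c "
from workcell import *
print(hand_in())
print(state()['wrist_force'],state()['time'])"
```

```text
the job is handed in; nothing more can be done
None
the job is handed in; nothing more can be done
```

The job is handed in, with the lid shut and the gripper still pressing the carrier on its two stops. No verdict was reported.

- **Lid:** I lowered it with the closed fingertips along its arc from about 1.09 rad, and contact force stayed around 2 N on the way down. Pressed with 10 then 15 N straight down, it moved less than 0.1 mm further, so it was seated on the housing. Later pictures showed it still flat.
- **Carrier:** I pushed its rear face with the closed fingers. On the first push the finger seemed to bear near the top edge, with about 9 N of upward force. I backed off, tilted the tool 4° and pushed again near plunger height.
- **Last checks:** At 19.2 s the hold was steady at about 21 N along the guide, so roughly 12 N on the stops after the spring. In the wrist view the carrier's front edge lay level with both stop faces to within about 0.3 mm. The bystanders looked unmoved.
- **What disagreed:** The stop position worked out from the arm's own pose differed by about 2 mm, roughly the calibration accuracy. About 7 N of vertical and a little under 1 N of sideways force remained on the hold, which I put down to arm flex and friction.

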